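# Hang the draining basket under the towel warmer and start it

### The arm

A 7-joint arm with a two-finger parallel gripper is mounted at the origin on the work surface. World frame = base frame: x ahead of the robot, y to its left, z up, the work surface at z = 0. Lengths are in m, angles in rad, forces in N, time in s.
With the tool pointing down it reaches from about 0.4 to 0.9 m from the base axis. Payload 5.5 kg.
Tool frame: the origin (TCP) lies midway between the tips of the shut fingers; the grasp point (between the pads) lies 19 mm behind it (manip.grip_depth is the distance from the TCP to the grasp point, in m); z points along the fingers, y is the line along which they close (so a half turn about z gives the same grasp; the last joint's range is limited). The gripper opens to 92 mm and grips with 3 to 60 N. Pads are 19 mm wide; open, the fingers measure 130 mm over their backs; the gripper's body (75 mm by 190 mm) begins 47 mm behind the grasp point.
Start: joints at [1.486, 0.501, -0.427, 1.55, 0.221, 1.138, -0.21], TCP at [0.222, -0.611, 0.227] pointing down, gripper open.
Joint ranges: [-2.88, 2.88], [-0.31, 2.03], [-1.54, 1.56], [0.2, 2.42], [-1.41, 4.55], [0.19, 2.02], [-2.57, 2.57]. Speed limits (rad/s): [2.57, 2.57, 3.14, 3.14, 3.14, 3.14, 3.14].

### API

Orientations are given as a unit quaternion [x, y, z, w].
In Python, from bench import manip, effector, viewer gives the robot as it stands. Calls block until the motion is done:
- manip.move_pose(position, orientation): joint-space move of the TCP to a pose.
- manip.servo_line(position, ori=None, vel=0.15): straight line of the TCP; ori=None keeps the orientation; vel is the mean speed in m/s.
- manip.movej(angles): joint-space move.
- effector.open_jaws() and effector.close(f_grip=None): open the fingers fully, or close them until they stop; f_grip is the grip in N (None keeps the last).
- manip.sleep(seconds).
- manip.solve_ik(position, orientation): joint angles nearest the present ones, or None.
- viewer.get_image(name): name is "side" or "top"; returns the picture (400x640x3 uint8, red, green, blue); there is no depth.
- viewer.get_calibration(name): a dict with "vfov" (degrees; the focal length in pixels is half the picture's height over the tangent of half this angle, whatever the lens; pixels are square), "cx", "cy" (the principal point, pixels), "eye" and "attitude" of the camera in the world. Camera axes: x right, y down, z forward; pixel columns grow to the right and rows downward; lengths in m; the calibration is good to about 2 mm. A picture is of the moment at which its call begins. get_calibration takes no time and is no camera call.
A pose or a line that the arm cannot do raises manip.PlanningError and nothing moves.
- manip.hand_in(): hands the job in; it is judged then, once.
Readings, each from a call of its own:
- manip.current_clock(): time.
- manip.current_q(): joint angles.
- manip.current_joint_velocities(): joint speeds.
- manip.current_tau(): joint torques, N m.
- manip.current_tool_pos(): TCP position.
- manip.current_tcp_rot(): TCP orientation.
- manip.current_force(): force on the tool from outside, world axes, zero at the start.
- manip.current_wrist_torque(): the same for the moment, N m.
- manip.current_finger_gap(): finger opening in m.
- manip.current_gripper_force(): force on a finger pad.
Only numpy, scipy, OpenCV 4.12 (cv2) and the standard library are available. Lean on these libraries where they do the work, as an engineer would, in place of code of your own. Each camera call takes 0.05 s, during which the arm holds its last target. There are 200 camera calls.

### The job

Hang the green draining basket, with the nail brush still in it, by its arched handle on the dark hook at the side of the white cart, below the towel-warmer tubes, and let go of it. Then start the warmer at its control box: press the green power key fully and let it come back up, then press the blue timer key fully and let it come back up. Do not press the red lock key, and leave the jar, the dish and the pill box where they stand.

Things in the scene. Friction and masses are not known exactly. Their poses are not given: they have to be found in the camera images.
- basket: Green plastic basket, loose, 0.2-0.4 kg, 150 (x) x 96 (y), walls 50 high. Origin: centre of underside. Arched handle over its long middle line: posts 12 x 12 at x = +-69 carry a straight bar along x, 150 long, 12 wide, 12 high, bar centre at z = 139. Below the bar it is open 83 high to the rim, 126 between posts. Same when turned by half a turn.
- basket_bar (a point): middle of the underside of the basket's handle bar, 133 above the basket's underside; axes as the basket's.
- nail_brush: Nail brush, wood with pale bristles, 90 x 38 x 32 high, loose, lies bristles down on the basket's floor (5 thick). Origin: centre of its underside, z up.
- hook_seat (a point): Top middle of the hook's seat, where the bar's underside shall rest; axes as the cart's (x into the cart, away from the robot). Hook: steel rod 10 thick in the plane x = 0; it leaves the cart's side at y = +70, 30 higher than the seat, dips to the seat (level from y = +22 to -22) and turns up to the tip. The bar, lying along x, passes over the tip from the -y side, then is lowered.
- hook_tip (a point): top of the hook's upturned tip: 30 from the seat in the cart's -y, 22 above the seat point.
- warmer_corner (a point): Front outer corner (tube centre) of the lower of two stacked warmer tubes, steel, 12 thick, the upper 40 above. In the frame of the seat it is at (-28, -45, +80). Each tube leaves the cart along y at x = -28, turns here and runs back along x. Nothing is overhead before x = -36: a gripper holding the bar there must lean back to the robot to keep its body off the tubes.
- hook: the dark steel hook itself (fixed to the cart); its origin and axes are the cart's.
- cart: White steel slim cart with three stacking tiers, fixed, 180 wide (y), 240 deep (x), 350 high. Origin: middle of its front (robot-side) end at the work surface; x runs into the cart away from the robot, z up. Hook and warmer tubes are on its -y side: the seat is at (30, -160, 220) in this frame, the tubes reach out to y = -211.
- panel: Control box of the warmer, white, fixed, 180 wide (y), about 95 deep (x), 75 high. Origin: centre of its underside; z up, x away from the robot. Its face slopes 0.50 rad (29 deg) towards -x: the keys' axis, out of the face, is (-0.479, 0, 0.878) in this frame. Keys are round, 28 across, 55 apart: green at +y, blue in the middle, red at -y.
- power (a joint): travel of the green power key: 0 up, 0.006 m fully down; 5 N holds it down; springs back.
- timer (a joint): travel of the blue timer key: 0 up, 0.006 m fully down; 5 N; springs back.
- lock (a joint): travel of the red lock key: 0 up, 0.006 m fully down; springs back. Leave it alone.
- power_top (a point): middle of the top of the green power key.
- timer_top (a point): middle of the top of the blue timer key.
- lock_top (a point): middle of the top of the red lock key.
- jar: Glass jar with wooden cap, loose, 76 across, 140 high. Origin: centre of its underside.
- dish: Brown ceramic dish, loose, 100 across, 35 high. Origin: centre of its underside.
- pill_box: Grey plastic pill box with press-button catch, loose, 60 (x) x 100 (y) x 32 high. Origin: centre of its underside.
Not all that is in view belongs to the job. What is shaped like the panel but orange is not meant.

How it is judged:
By the outcome, as a careful person would: the job done as asked, in the order asked, and still so for the second after the job is handed in, with the robot touching nothing.
It also fails if it takes over 67 s, if anything falls off the work surface, if the arm or the gripper's body presses on something with over 40 N, if the wrist force passes 120 N, or if a joint passes its speed limit or range.

## Working session

There is one attempt and no reset: what is moved stays moved. The work goes in short steps, each a Python script; the robot and the scene stay as the last script left them, time stands still between calls to the robot, and variables do not carry over. Pictures are saved under pics/ and viewed, at most 10 in all, crops included, and the job is handed in when it is done.

```bash
ls; mkdir -p pics; python3 - <<'E'
from bench import manip, effector, viewer
import cv2
for n in("side","top"):
    cv2.imwrite(f"pics/{n}0.png",viewer.get_image(n)[:,:,::-1]); print(n,viewer.get_calibration(n))
print(manip.current_clock(),manip.current_tcp_rot(),manip.grip_depth,manip.current_finger_gap())
E
```

```text
pics
side {'vfov': 44.10136257709656, 'cx': 332.98553452292964, 'cy': 196.0317979401523, 'eye': array([ 0.0332409 , -1.28906323,  1.13420052]), 'attitude': array([ 0.86937964, -0.15413829,  0.07366344, -0.46367459])}
top {'vfov': 53.762279583335086, 'cx': 317.6059783877866, 'cy': 199.71078848637066, 'eye': array([0.27480755, 0.00575222, 1.3106494 ]), 'attitude': array([ 0.72069153, -0.68492528,  0.07473392, -0.07678483])}
0.1 [ 9.84917909e-01  1.73020102e-01 -1.34694521e-04 -8.59768292e-04] 0.0188 0.09202250446683255
```

View pics/side0.png

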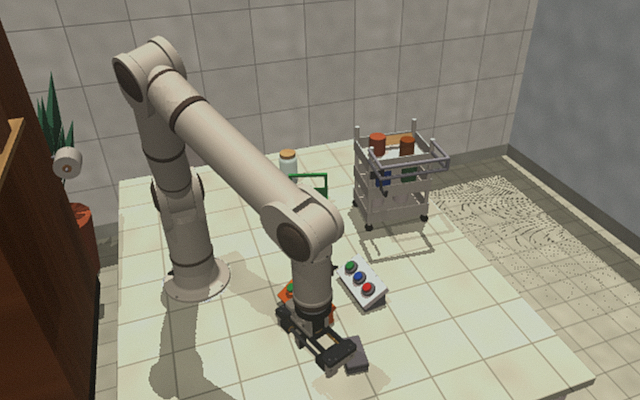

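View pics/top0.png

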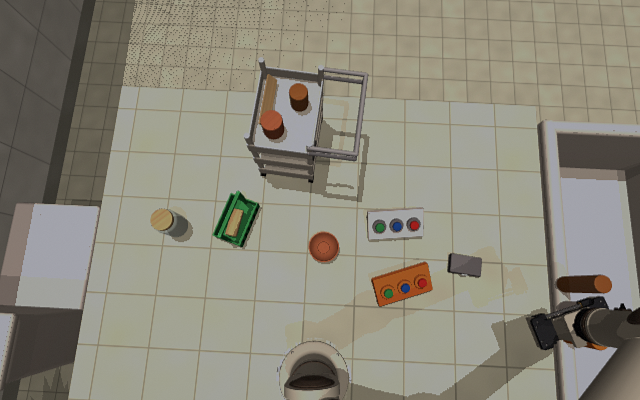

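The top picture shows:
- Green basket with the brush at about (237,220), jar (163,220), dish (323,247), pill box (465,265).
- Cart at about (290,110), with its tubes to the right at (345,110).
- White panel at (396,225) and an orange lookalike at (403,285). The white one fits the description, and its keys run green (379,226), blue (397,226), red (415,225).

In the side picture the arm partly covers the basket (308,185). The white panel is at (360,280) and the cart at (390,175). I'll confirm in enlarged crops.

```bash
cat > h.py <<'E'
from bench import manip, effector, viewer
import numpy as np, cv2
from scipy.spatial.transform import Rotation as R
from scipy.optimize import least_squares
def cam(n):
    c=viewer.get_calibration(n); f=200/np.tan(np.radians(c['vfov'])/2)
    return f,c['cx'],c['cy'],np.array(c['eye']),R.from_quat(c['attitude']).as_matrix()
def ray(n,u,v):
    f,cx,cy,e,A=cam(n); d=A@[(u-cx)/f,(v-cy)/f,1]; return e,d/np.linalg.norm(d)
def atz(n,u,v,z):
    e,d=ray(n,u,v); return e+d*(z-e[2])/d[2]
def proj(n,P):
    f,cx,cy,e,A=cam(n); p=(np.atleast_2d(P)-e)@A; return np.c_[cx+f*p[:,0]/p[:,2],cy+f*p[:,1]/p[:,2]]
def tri(a,b):
    (e,d),(g,h)=ray("top",*a),ray("side",*b); s=np.linalg.lstsq(np.c_[d,-h],g-e,rcond=None)[0]
    p,q=e+s[0]*d,g+s[1]*h; return (p+q)/2,np.linalg.norm(p-q)
E
python3 - <<'E'
from h import *
t=cv2.imread("pics/top0.png");s=cv2.imread("pics/side0.png")
cv2.imwrite("pics/c1.png",cv2.resize(t[55:255,200:440],None,fx=3,fy=3,interpolation=2)[:600,:720])
cv2.imwrite("pics/c2.png",cv2.resize(s[110:310,255:460],None,fx=3,fy=3,interpolation=2))
for n,p,z in[("basket",(237,220),.07),("jar",(163,220),.14),("dish",(323,247),.03),("green",(379,226),.07),("red",(415,225),.07),("pill",(465,265),.03),("orange",(403,285),.07)]: print(n,atz("top",*p,z).round(3))
E
```

```text
basket [0.466 0.269 0.07 ]
jar [0.444 0.476 0.14 ]
dish [ 0.398 -0.009  0.03 ]
green [ 0.47  -0.183  0.07 ]
red [ 0.479 -0.297  0.07 ]
pill [ 0.364 -0.467  0.03 ]
orange [ 0.29 -0.26  0.07]
```

View pics/c1.png

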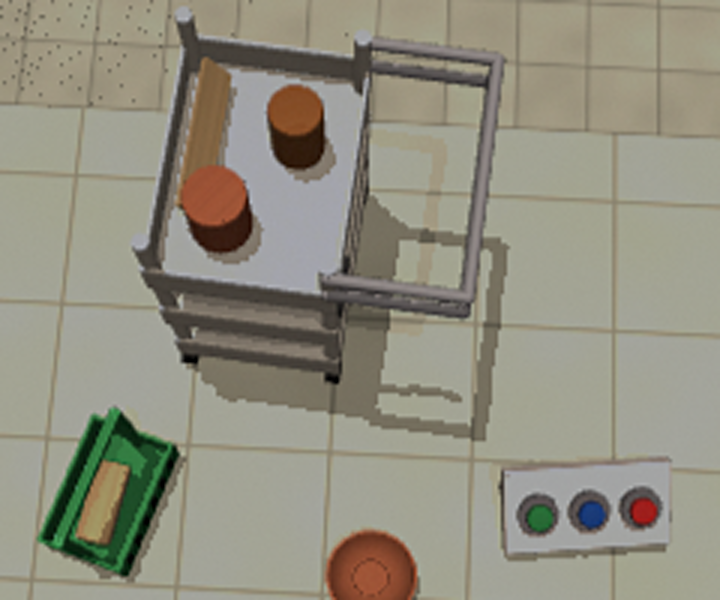

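View pics/c2.png

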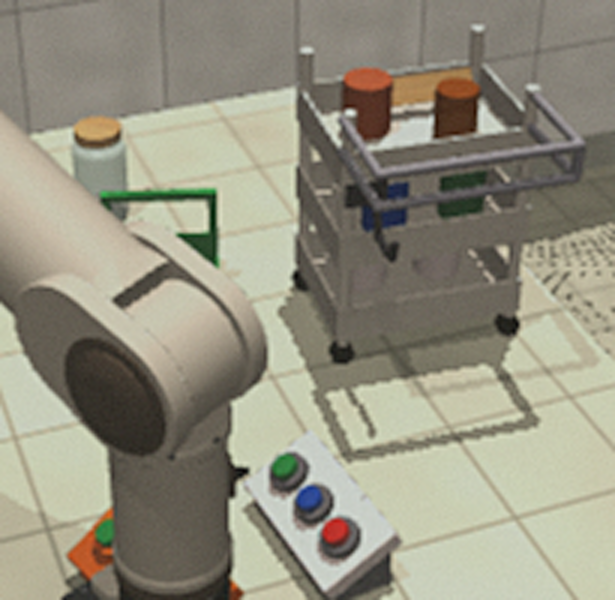

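The crops (3x) show:
- **Basket:** the handle bar runs in top from crop (113,412) to (45,540), and in side from (103,193) to (215,193).
- **Cart:** posts and tubes are clear. The dark hook in side runs from about (350,195) to a tip near (392,248).
- **Panel:** the white panel is confirmed, with keys at top crop (541,516), (592,514), (643,511).

Next I'll fit the poses.

```bash
cat > fit.py <<'E'
from h import *
T=lambda u,v:(200+u/3-.33,55+v/3-.33); S=lambda u,v:(255+u/3-.33,110+v/3-.33)
for n,a,b in[("bar far end",(113,412),(215,192)),("bar near end",(45,540),(103,195)),
 ("post+f",(143,243),(307,52)),("post-f",(328,278),(350,115)),("post+b",(183,15),(478,30)),("post-b",(363,38),(532,90)),
 ("tubefront",(472,295),(380,172)),("tubeback",(499,58),(580,146)),
 ("green",(541,516),(286,465)),("blue",(592,514),(310,498)),("red",(643,511),(337,531))]:
    p,e=tri(T(*a),S(*b)); print(n,p.round(4),round(e,4))
# colour centroids
for n in("top","side"):
    im=cv2.imread(f"pics/{n}0.png"); hsv=cv2.cvtColor(im,cv2.COLOR_BGR2HSV)
    for c,lo,hi in[("g",50,85),("b",105,125),("r",0,6)]:
        m=cv2.inRange(hsv,(lo,120,50),(hi,255,255)); _,_,st,ce=cv2.connectedComponentsWithStats(m)
        print(n,c,[(tuple(ce[i].round(1)),int(st[i,4])) for i in range(1,len(st)) if st[i,4]>15 and st[i,4]<3000])
E
python3 fit.py
```

```text
bar far end [0.5429 0.2615 0.1381] 0.0022
bar near end [0.4093 0.3189 0.1304] 0.0008
post+f [0.646  0.2048 0.3448] 0.0003
post-f [0.6275 0.0422 0.3432] 0.009
post+b [0.8669 0.1884 0.3429] 0.0005
post-b [0.8515 0.0245 0.3429] 0.002
tubefront [ 0.6135 -0.0811  0.3429] 0.0009
tubeback [ 0.8415 -0.0993  0.3371] 0.0018
green [ 0.4681 -0.1859  0.0695] 0.0003
blue [ 0.4734 -0.2402  0.0678] 0.0007
red [ 0.4801 -0.2944  0.0678] 0.0021
top g [((np.float64(237.0), np.float64(218.4)), 800), ((np.float64(379.6), np.float64(227.3)), 55), ((np.float64(388.4), np.float64(293.2)), 55)]
top b [((np.float64(396.8), np.float64(226.1)), 61), ((np.float64(405.1), np.float64(287.8)), 55)]
top r [((np.float64(414.1), np.float64(225.0)), 67), ((np.float64(422.0), np.float64(282.5)), 62)]
side g [((np.float64(306.3), np.float64(174.2)), 59), ((np.float64(325.6), np.float64(185.9)), 32), ((np.float64(349.3), np.float64(264.9)), 42), ((np.float64(289.7), np.float64(287.2)), 37)]
side b [((np.float64(387.3), np.float64(173.2)), 22), ((np.float64(386.0), np.float64(182.2)), 28), ((np.float64(357.6), np.float64(275.6)), 49)]
side r [((np.float64(366.4), np.float64(286.8)), 63)]
```

```bash
cat > pose.py <<'E'
from h import *
import json
T=lambda u,v:(200+u/3-.33,55+v/3-.33); S=lambda u,v:(255+u/3-.33,110+v/3-.33)
def fit(M,a,b,x0,z=False):
    M=np.array(M)/1000
    w=lambda p:np.c_[p[0]+np.cos(p[2])*M[:,0]-np.sin(p[2])*M[:,1],p[1]+np.sin(p[2])*M[:,0]+np.cos(p[2])*M[:,1],M[:,2]+(p[3] if z else 0)]
    r=lambda p:np.r_[(proj("top",w(p))-a).ravel(),(proj("side",w(p))-b).ravel()]
    s=least_squares(r,x0+([0] if z else []),loss="soft_l1"); return s.x,np.abs(r(s.x)).reshape(-1,2).max(1).round(1)
cart,rc=fit([(9,81,350),(9,-81,350),(231,81,350),(231,-81,350),(2,-205,340),(230,-205,340)],
 [T(143,243),T(328,278),T(183,15),T(363,38),T(472,295),T(499,58)],[S(307,52),S(350,115),S(478,30),S(532,90),S(380,172),S(580,146)],[.635,.125,-.085],True)
bas,rb=fit([(75,0,142),(-75,0,142)],[T(113,412),T(45,540)],[S(215,192),S(103,195)],[.476,.29,-.41],True)
print("cart",cart.round(4),rc,"\nbasket",bas.round(4),rb)
keys=np.array([tri(a,b)[0] for a,b in[((379.6,227.3),(349.3,264.9)),((396.8,226.1),(357.6,275.6)),((414.1,225),(366.4,286.8))]]); print(keys.round(4))
c=np.cos(cart[2]);s=np.sin(cart[2]); seat=[cart[0]+c*.03+s*.16,cart[1]+s*.03-c*.16,.22]; print("seat",np.round(seat,4))
json.dump(dict(cart=list(cart),bas=list(bas),keys=keys.tolist(),seat=seat),open("p.json","w"))
E
python3 pose.py
cat >> h.py <<'E'
import json
P=json.load(open("p.json")) if __import__("os").path.exists("p.json") else {}
TH=np.radians(40)
def tool(yaw,th=TH,flip=1):
    "lean-back tool attitude: z forward-down, y level"
    z=R.from_euler("z",yaw).apply([np.sin(th),0,-np.cos(th)]); y=flip*R.from_euler("z",yaw).apply([0,1,0])
    return R.from_matrix(np.c_[np.cross(y,z),y,z])
def tcp(g,r): return np.asarray(g)+manip.grip_depth*r.as_matrix()[:,2]
def off(o,yaw,d): return np.asarray(o)+R.from_euler("z",yaw).apply(d)
E
python3 - <<'E'
from h import *
b=P['bas'];yb=b[2];yc=P['cart'][2]; k=np.array(P['keys']); yk=np.arctan2(k[2,0]-k[0,0],k[0,1]-k[2,1]);print("yk",yk)
for f in(1,-1):
    r=tool(yb,flip=f); g=off([b[0],b[1],.139],yb,[-.05,0,0])
    rc=tool(yc,flip=f); gc=off(P['seat'],yc,[-.05,0,.006]); rk=tool(yk,.5,f)
    for n,g_,r_ in[("pre",g-.1*r.as_matrix()[:,2],r),("pick",g,r),("lift",g+[0,0,.13],r),("seat",gc,rc),("out",off(gc,yc,[0,-.11,.035]),rc),("g",k[0]-.0188*rk.as_matrix()[:,2],rk),("b",k[1],rk)]:
        q=manip.solve_ik(tcp(g_,r_),r_.as_quat()); print(f,n,None if q is None else np.round(q,2))
E
```

```text
cart [ 0.6288  0.1241 -0.0801 -0.0045] [0.5 3.4 0.6 0.5 0.8 0.6 0.4 0.4 0.4 0.9 1.8 0.2] 
basket [ 0.4765  0.2906 -0.3785 -0.0087] [1.  0.6 0.8 0.7]
[[ 0.4661 -0.1849  0.0683]
 [ 0.4727 -0.2395  0.0678]
 [ 0.4791 -0.2944  0.068 ]]
seat [ 0.6459 -0.0378  0.22  ]
yk 0.11822833203147164
1 pre [-0.22  0.65 -1.3   2.12  1.26  1.51 -0.93]
1 pick [-0.12  0.93 -1.3   2.15  1.54  1.6  -0.97]
1 lift [-0.05  0.5  -1.29  2.07  1.2   1.39 -0.69]
1 seat [ 0.78  0.22 -0.87  2.28  1.52  0.23  0.04]
1 out [ 1.4   0.28 -1.25  2.21  0.86  0.2   0.95]
1 g [ 1.48  0.63 -1.09  2.37  1.44  0.23  0.89]
1 b [ 1.66  0.99 -1.31  2.27  1.51  0.56  1.06]
-1 pre [-0.22  0.65 -1.3   2.12  1.26  1.51  2.21]
-1 pick [-0.12  0.93 -1.3   2.15  1.54  1.6   2.17]
-1 lift [-0.05  0.5  -1.29  2.07  1.2   1.39  2.45]
-1 seat None
-1 out [-0.18  0.09  0.46  2.25 -0.95  0.2  -0.5 ]
-1 g [ 1.48  0.63 -1.09  2.37  1.44  0.23 -2.25]
-1 b [ 1.54  0.77 -1.1   2.27  1.36  0.31 -2.03]
```

```bash
python3 - <<'E'
from h import *
b=P['bas'];yb=-.39; r=tool(yb); g=off([b[0],b[1],.139],yb,[-.05,0,0]); z=r.as_matrix()[:,2]
manip.move_pose([0.38,-0.1,0.36],tool(-.1,.4).as_quat())
manip.move_pose(tcp(g-.09*z,r),r.as_quat())
print(manip.current_clock(),manip.current_q().round(2))
s=viewer.get_image("side")[:,:,::-1].copy(); t=viewer.get_image("top")[:,:,::-1].copy()
yc=P['cart'][2]; S=lambda *d:off(P['seat'],yc,np.array(d)/1000)
hook=np.array([S(0,70,30),S(0,22,-5),S(0,-22,-5),S(0,-30,22)]); tube=np.array([S(-28,70,80),S(-28,-45,80),S(200,-45,80)]); bar=np.array([off([b[0],b[1],.139],yb,[x,0,0]) for x in(-.075,-.05,.075)])
out=[]
for n,im,(x0,y0) in(("side",s,(290,110)),("top",t,(200,80))):
    c=cv2.resize(im[y0:y0+180,x0:x0+170],None,fx=3,fy=3,interpolation=2)
    if n=="side": raw=c.copy()
    for L,col in((hook,(0,0,255)),(tube,(255,0,255)),(bar,(0,255,255))):
        cv2.polylines(c,[((proj(n,L)-[x0,y0]+.5)*3).round().astype(int)],False,col,1)
    out.append(c[:,:400] if n=="side" else c[:,:400])
cv2.imwrite("pics/ov1.png",np.hstack(out))
E
```

```text
Traceback (most recent call last):
bench.PlanningError: the arm cannot take that pose within its joint ranges
```

```bash
cat > a.py <<'E'
from h import *
b=P['bas'];yb=-.39; r=tool(yb); g=off([b[0],b[1],.139],yb,[-.05,0,0]); z=r.as_matrix()[:,2]
qg=manip.solve_ik(tcp(g-.09*z,r),r.as_quat())
for p,th in(([0.45,-.05,.33],.4),([0.5,-.05,.33],.3),([.5,-.05,.3],0.)):
    m=tool(-.1,th); q=manip.solve_ik(p,m.as_quat())
    if q is not None: break
print(p,np.round(q,2))
manip.movej(q); manip.move_pose(tcp(g-.09*z,r),r.as_quat())
print(manip.current_clock(),manip.current_q().round(2))
s=viewer.get_image("side")[:,:,::-1].copy(); t=viewer.get_image("top")[:,:,::-1].copy()
yc=P['cart'][2]; S=lambda *d:off(P['seat'],yc,np.array(d)/1000)
hook=np.array([S(0,70,30),S(0,22,-5),S(0,-22,-5),S(0,-30,22)]); tube=np.array([S(-28,70,80),S(-28,-45,80),S(200,-45,80)]); bar=np.array([off([b[0],b[1],.139],yb,[x,0,0]) for x in(-.075,-.05,.075)])
out=[]
for n,im,(x0,y0) in(("side",s,(310,110)),("top",t,(200,80))):
    c=cv2.resize(im[y0:y0+180,x0:x0+133],None,fx=3,fy=3,interpolation=2)
    for L,col in((hook,(0,0,255)),(tube,(255,0,255)),(bar,(0,255,255))):
        cv2.polylines(c,[((proj(n,L)-[x0,y0]+.5)*3).round().astype(int)],False,col,1)
    out.append(c)
cv2.imwrite("pics/ov1.png",np.hstack(out))
E
python3 a.py
```

```text
[0.45, -0.05, 0.33] [ 0.62 -0.27 -0.47  2.19 -0.19  0.8   1.71]
4.6333 [-1.64  0.31  0.46  2.16  0.77  0.87 -0.57]
```

View pics/ov1.png

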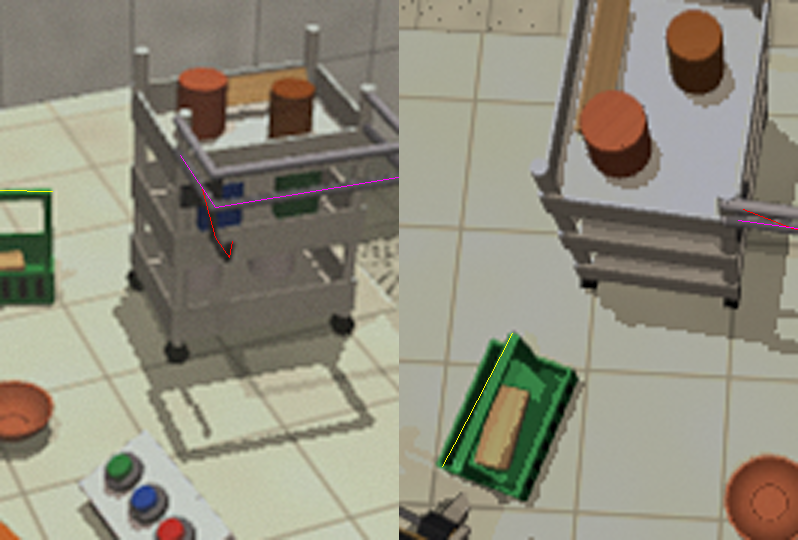

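The overlay matches: the hook model lies on the dark hook (tip at about (227,250) in the side half), and the bar line lies on the handle. Now I'll pick and lift.

```bash
cat > b.py <<'E'
from h import *
b=P['bas'];yb=-.39; r=tool(yb); g=off([b[0],b[1],.139],yb,[-.05,0,0])
manip.servo_line(tcp(g,r)); print("F",manip.current_force().round(1))
effector.close(60); print("gap",manip.current_finger_gap(),manip.current_gripper_force(),manip.current_clock())
yc=P['cart'][2];rc=tool(yc)
manip.servo_line(tcp(g,r)+[0,0,.05],vel=.1)
manip.servo_line(tcp(g,r)+[0,0,.13],vel=.15)
print("F",manip.current_force().round(1),manip.current_wrist_torque().round(2),manip.current_q().round(2),manip.current_finger_gap())
for d in([-.17,-.14,.04],[-.12,-.11,.04],[-.05,-.11,.04],[-.05,-.006,.04],[-.05,-.006,.006]):
    q=manip.solve_ik(tcp(off(P['seat'],yc,d),rc),rc.as_quat()); print(d,None if q is None else np.round(q,2))
for n in("side","top"): cv2.imwrite(f"pics/lift_{n}.png",viewer.get_image(n)[:,:,::-1])
a,c=cv2.imread("pics/lift_side.png"),cv2.imread("pics/lift_top.png")
cv2.imwrite("pics/lift.png",np.hstack([cv2.resize(x,None,fx=2.5,fy=2.5,interpolation=2) for x in(a[80:300,230:390],c[110:330,150:310])]))
E
python3 b.py
```

```text
F [-0.2 -0.5 -0.3]
gap 0.011481042325621483 59.20419244352843 6.7083
F [-0.2  0.  -4.8] [ 0.64  1.27 -0.03] [-1.55  0.21  0.5   2.11  0.77  0.93 -0.39] 0.011843772311032404
[-0.17, -0.14, 0.04] None
[-0.12, -0.11, 0.04] None
[-0.05, -0.11, 0.04] [ 1.4   0.28 -1.25  2.21  0.89  0.2   0.93]
[-0.05, -0.006, 0.04] [ 0.99  0.17 -1.06  2.24  1.09  0.23  0.48]
[-0.05, -0.006, 0.006] [ 0.79  0.22 -0.87  2.28  1.51  0.22  0.06]
```

View pics/lift.png

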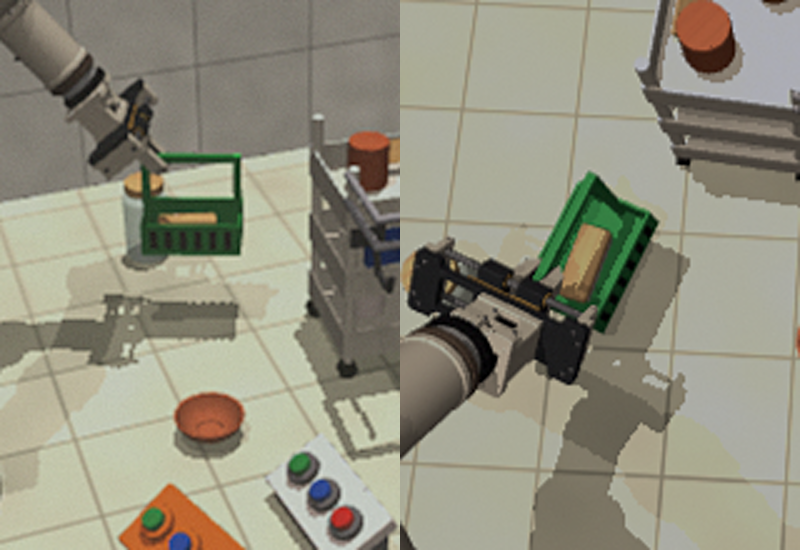

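The basket hangs level in the grip with the brush inside (side crop (190,215)). The seat pose is in a different arm branch, so I'll map where a level carry is possible.

```bash
python3 - <<'E'
from h import *
q0=manip.current_q()
for z in(.27,.36):
  for yaw in(-.39,-.08):
    for x in(.44,.50,.56,.6):
        row=[]
        for y in(.3,.2,.1,0,-.08,-.15):
            r=tool(yaw); q=manip.solve_ik(tcp([x,y,z],r),r.as_quat()); row.append("   --   " if q is None else "%5.2f/%5.2f/%4.2f"%(q[0],q[2],q[5]))
        print(z,yaw,x,row)
E
```

```text
0.27 -0.39 0.44 ['-1.54/ 0.51/0.91', '-1.51/ 0.57/0.88', '-1.24/ 0.45/0.84', '   --   ', '   --   ', '   --   ']
0.27 -0.39 0.5 ['-1.44/ 0.55/0.83', '-1.40/ 0.61/0.76', '-1.35/ 0.72/0.71', '-1.29/ 0.86/0.67', '-0.35/ 0.23/0.40', '-0.70/ 0.77/0.34']
0.27 -0.39 0.56 ['-1.34/ 0.57/0.76', '-1.30/ 0.64/0.67', '-1.25/ 0.75/0.57', '-1.23/ 0.94/0.47', '-1.33/ 1.25/0.38', '-0.99/ 1.13/0.22']
0.27 -0.39 0.6 ['-1.28/ 0.57/0.73', '-1.22/ 0.64/0.62', '-1.18/ 0.76/0.51', '-1.13/ 0.93/0.37', '-1.05/ 1.06/0.24', '-0.34/ 0.47/0.21']
0.27 -0.08 0.44 ['-1.53/ 0.51/0.73', '-1.49/ 0.59/0.72', '   --   ', '   --   ', '   --   ', '   --   ']
0.27 -0.08 0.5 ['-1.42/ 0.55/0.62', '-1.38/ 0.65/0.57', '-1.33/ 0.79/0.54', '   --   ', '   --   ', '-0.10/ 0.44/0.20']
0.27 -0.08 0.56 ['-1.31/ 0.57/0.53', '-1.27/ 0.68/0.44', '-1.26/ 0.86/0.35', '-1.26/ 1.10/0.27', '-1.23/ 1.28/0.20', ' 0.50/-0.21/0.20']
0.27 -0.08 0.6 ['-1.23/ 0.56/0.49', '-1.18/ 0.67/0.38', '-1.15/ 0.83/0.26', ' 0.08/-0.21/0.20', ' 1.25/-1.25/0.26', ' 0.25/ 0.01/0.19']
0.36 -0.39 0.44 ['-1.56/ 0.50/1.10', '-1.54/ 0.55/1.11', '-1.30/ 0.45/1.08', '  
[... 255 characters left out ...]
.91/0.80', '-1.14/ 0.91/0.71', '-0.96/ 0.94/0.58']
0.36 -0.39 0.6 ['-1.30/ 0.58/0.89', '-1.27/ 0.66/0.81', '-1.27/ 0.80/0.73', '-1.32/ 1.01/0.67', '-1.39/ 1.19/0.68', '-1.27/ 1.24/0.58']
0.36 -0.08 0.44 ['-1.57/ 0.51/0.94', '-1.51/ 0.53/0.97', '   --   ', '   --   ', '   --   ', '   --   ']
0.36 -0.08 0.5 ['-1.46/ 0.56/0.82', '-1.45/ 0.64/0.82', '-1.10/ 0.50/0.73', '-0.18/ 0.01/0.46', '-0.16/ 0.23/0.42', '-0.17/ 0.44/0.43']
0.36 -0.08 0.56 ['-1.35/ 0.59/0.72', '-1.37/ 0.71/0.67', '-1.38/ 0.86/0.67', '-1.08/ 0.81/0.56', '-0.88/ 0.84/0.46', '-0.63/ 0.83/0.40']
0.36 -0.08 0.6 ['-1.28/ 0.59/0.67', '-1.30/ 0.74/0.59', '-1.37/ 0.95/0.56', '-1.39/ 1.12/0.58', '-1.02/ 1.02/0.41', '-0.98/ 1.17/0.39']
```

```bash
python3 - <<'E'
from h import *
for th in(40,30):
 for z in(.25,.30):
  for yaw in(-.39,-.08):
   for x in(.42,.46):
        row=[]
        for y in(.3,.2,.1,0,-.08,-.15):
            r=tool(yaw,np.radians(th)); q=manip.solve_ik(tcp([x,y,z],r),r.as_quat()); row.append("   --   " if q is None else "%5.2f/%5.2f/%4.2f"%(q[0],q[2],q[5]))
        print(th,z,yaw,x,row)
 yc=P['cart'][2]; r=tool(yc,np.radians(th)); gx={40:-.05,30:-.057}[th]
 for d in([gx-.05,-.11,.04],[gx,-.11,.04],[gx,-.006,.04],[gx,-.006,.006]):
    q=manip.solve_ik(tcp(off(P['seat'],yc,d),r),r.as_quat()); print(th,d,None if q is None else np.round(q,2))
E
```

```text
40 0.25 -0.39 0.42 ['-1.56/ 0.50/0.89', '-1.54/ 0.56/0.86', '   --   ', '   --   ', '   --   ', '   --   ']
40 0.25 -0.39 0.46 ['-1.50/ 0.52/0.84', '-1.47/ 0.59/0.79', '-1.41/ 0.69/0.75', '   --   ', '   --   ', '   --   ']
40 0.25 -0.08 0.42 ['-1.56/ 0.50/0.72', '   --   ', '   --   ', '   --   ', '   --   ', '   --   ']
40 0.25 -0.08 0.46 ['-1.49/ 0.53/0.64', '-1.44/ 0.62/0.61', '   --   ', '   --   ', '   --   ', '   --   ']
40 0.3 -0.39 0.42 ['-1.58/ 0.49/1.01', '-1.56/ 0.54/1.00', '-1.50/ 0.60/1.03', '   --   ', '   --   ', '   --   ']
40 0.3 -0.39 0.46 ['-1.51/ 0.52/0.95', '-1.48/ 0.58/0.92', '-1.44/ 0.66/0.92', '-0.44/ 0.01/0.63', '   --   ', '   --   ']
40 0.3 -0.08 0.42 ['-1.57/ 0.49/0.84', '-1.54/ 0.55/0.86', '   --   ', '   --   ', '   --   ', '   --   ']
40 0.3 -0.08 0.46 ['-1.50/ 0.53/0.76', '-1.47/ 0.61/0.76', '   --   ', '   --   ', '   --   ', ' 0.15/ 0.22/0.31']
40 [-0.1, -0.11, 0.04] None
40 [-0.05, -0.11, 0.04] [ 1.4   0.28 -1.25  2.21  0.89  0.2   0.93]
40 [-0.05, -0.006, 0.04] [ 0.99  0.17 -1.06  2.24  1.09  0.23  0.48]
40 [-0.05, -0.006, 0.006] [ 0.79  0.22 -0.8
[... 671 characters left out ...]
0.56']
30 0.3 -0.39 0.46 ['-1.41/ 0.52/0.93', '-1.38/ 0.59/0.89', '-1.36/ 0.70/0.89', '-1.03/ 0.62/0.81', '-0.75/ 0.59/0.69', '-0.57/ 0.65/0.60']
30 0.3 -0.08 0.42 ['-1.47/ 0.50/0.83', '-1.46/ 0.59/0.84', '-0.81/ 0.23/0.71', '   --   ', '   --   ', ' 0.13/ 0.23/0.55']
30 0.3 -0.08 0.46 ['-1.40/ 0.53/0.77', '-1.40/ 0.65/0.76', '-1.18/ 0.61/0.73', '-0.67/ 0.44/0.60', '-0.39/ 0.44/0.53', '-0.38/ 0.64/0.53']
30 [-0.10700000000000001, -0.11, 0.04] [ 0.69  0.04 -0.43  2.21 -0.2   0.39  1.92]
30 [-0.057, -0.11, 0.04] [ 0.64  0.13 -0.42  2.11 -0.06  0.39  1.77]
30 [-0.057, -0.006, 0.04] [ 0.19  0.1  -0.21  2.14  0.17  0.39  1.34]
30 [-0.057, -0.006, 0.006] [ 0.19  0.15 -0.21  2.17  0.25  0.31  1.26]
```

A 30° lean is much easier to reach, and gripping 57 mm off centre keeps about 14 mm between the gripper body and the tubes. I'll set the basket down, regrip it and carry it across.

```bash
cat > c.py <<'E'
from h import *
b=P['bas'];yb=-.39; r=tool(yb); g=off([b[0],b[1],.139],yb,[-.05,0,0]); z=r.as_matrix()[:,2]
manip.servo_line(tcp(g,r)+[0,0,.015],vel=.18); manip.servo_line(tcp(g,r)+[0,0,.001],vel=.05)
effector.open_jaws(); manip.servo_line(tcp(g,r)-.05*z,vel=.15)
r=tool(yb,np.radians(30)); g=off([b[0],b[1],.139],yb,[-.057,0,0]); z=r.as_matrix()[:,2]
manip.servo_line(tcp(g,r)-.045*z,r.as_quat(),vel=.15); manip.servo_line(tcp(g,r),vel=.12)
effector.close(60); print("gap",manip.current_finger_gap(),manip.current_clock())
manip.servo_line(tcp(g,r)+[0,0,.04],vel=.1); manip.servo_line(tcp([.43,.27,.30],r),vel=.18)
print(manip.current_q().round(2),manip.current_force().round(1))
for p,yaw in(([.435,.1,.30],-.39),([.435,-.05,.30],-.39),([.45,-.15,.30],-.25)):
    rr=tool(yaw,np.radians(30)); manip.servo_line(tcp(p,rr),rr.as_quat(),vel=.2)
    print(p,manip.current_q().round(2),manip.current_clock(),flush=True)
E
python3 c.py
```

```text
gap 0.011120573075263106 13.2917
[-1.39  0.06  0.45  2.09  0.6   0.96 -0.1 ] [-0.8 -0.6 -4.4]
[0.435, 0.1, 0.3] [-1.26 -0.22  0.56  2.3   0.75  0.92  0.04] 15.7083
[0.435, -0.05, 0.3] [-0.56 -0.3   0.33  2.37  0.62  0.71  0.55] 16.8083
[0.45, -0.15, 0.3] [-0.47 -0.3   0.62  2.33  0.4   0.56  1.21] 17.5083
```

```bash
cat > d.py <<'E'
from h import *
yc=P['cart'][2]; rc=tool(yc,np.radians(30)); gx=-.057
for d in([gx-.07,-.115,.05],[gx,-.115,.044]):
    manip.servo_line(tcp(off(P['seat'],yc,d),rc),rc.as_quat(),vel=.12); print(d,manip.current_q().round(2),manip.current_clock(),flush=True)
print(manip.current_force().round(1))
for n in("side","top"): cv2.imwrite(f"pics/out_{n}.png",viewer.get_image(n)[:,:,::-1])
a,c=cv2.imread("pics/out_side.png"),cv2.imread("pics/out_top.png")
cv2.imwrite("pics/out.png",np.hstack([cv2.resize(x,None,fx=3,fy=3,interpolation=2) for x in(a[100:290,310:443],c[70:260,260:393])]))
E
python3 d.py
```

```text
[-0.127, -0.115, 0.05] [-0.83 -0.13  1.06  2.27  0.06  0.42  1.71] 18.225
[-0.057, -0.115, 0.044] [-0.81  0.22  1.19  2.14 -0.72  0.5   2.39] 19.6
[ 0.2 -0.6 -4.4]
```

View pics/out.png

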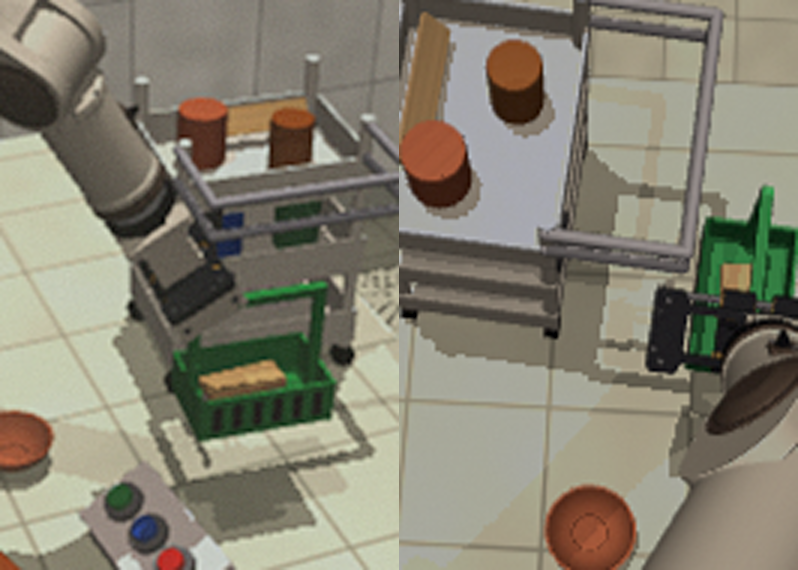

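The basket hangs level beside the hook (side crop: bar end about (323,287), brush (243,378)), clear of the tubes. Next: check the bar's predicted position, slide it over the tip and lower with force monitoring.

```bash
cat > e.py <<'E'
from h import *
yc=P['cart'][2]; rc=tool(yc,np.radians(30)); gx=-.057; go=lambda d,v:manip.servo_line(tcp(off(P['seat'],yc,d),rc),rc.as_quat(),vel=v)
print("bar end pred",proj("side",off(P['seat'],yc,[.075,-.115,.050])),"seen 417.7,205.7")
for y in(-.06,-.004):
    go([gx,y,.042],.1); F=manip.current_force(); print(y,F.round(1),manip.current_q().round(2),manip.current_clock(),flush=True)
    if abs(F[1])>6: raise SystemExit("contact")
for n in("side","top"): cv2.imwrite(f"pics/over_{n}.png",viewer.get_image(n)[:,:,::-1])
for h in np.arange(.018,-.003,-.003):
    go([gx,-.004,h],.06); F=manip.current_force(); print(round(h,3),F.round(1))
    if F[2]>-2: break
for n in("side","top"): cv2.imwrite(f"pics/seat_{n}.png",viewer.get_image(n)[:,:,::-1])
a,c=cv2.imread("pics/seat_side.png"),cv2.imread("pics/over_side.png")
cv2.imwrite("pics/seat.png",np.hstack([cv2.resize(x[110:300,320:453],None,fx=3,fy=3,interpolation=2) for x in(c,a)])); print(manip.current_clock())
E
python3 e.py
```

```text
bar end pred [[419.20941171 192.911189  ]] seen 417.7,205.7
-0.06 [-0.7  0.7 -3.3] [-1.01  0.22  1.28  2.16 -0.65  0.46  2.22] 20.4
-0.004 [ 0.5 -0.2 -5. ] [-1.2   0.26  1.36  2.17 -0.62  0.45  2.08] 21.1083
0.018 [ 0.1 -0.9 -4.8]
0.015 [-0.1 -0.1 -4.4]
0.012 [-0.1 -0.1 -4.6]
0.009 [ 0.1 -0.6 -3.7]
0.006 [ 0.5 -1.2 -3.3]
0.003 [-9.1  1.7  8.7]
23.1083
```

View pics/seat.png

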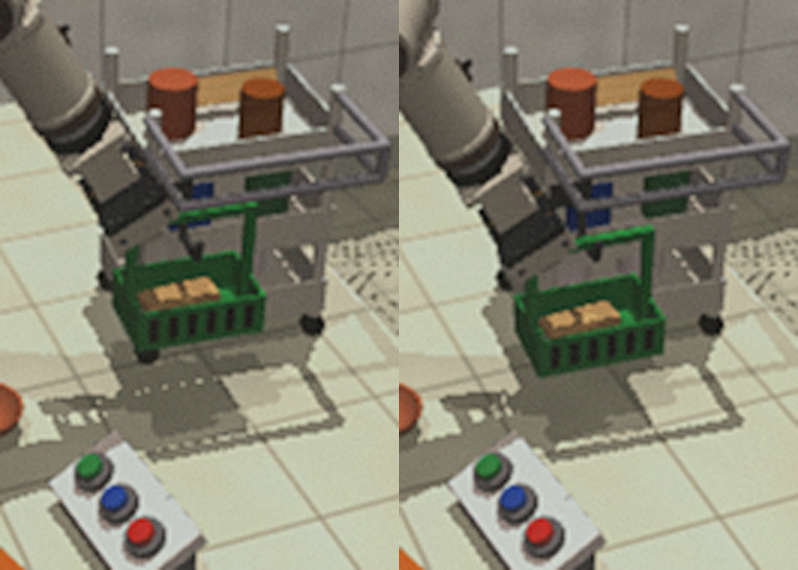

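```bash
python3 - <<'E'
from h import *
yc=P['cart'][2]; S=lambda *d:off(P['seat'],yc,np.array(d)/1000)
im=cv2.imread("pics/seat_side.png"); x0,y0=350,160
c=cv2.resize(im[y0:y0+60,x0:x0+66],None,fx=6,fy=6,interpolation=2); m=c.copy()
for L,col in((np.array([S(0,70,25),S(0,22,-5),S(0,-22,-5),S(0,-30,22)]),(0,0,255)),(np.array([S(-75,-4,9),S(75,-4,9)]),(0,255,255)),(np.array([S(-28,70,80),S(-28,-45,80),S(150,-45,80)]),(255,0,255))):
    cv2.polylines(m,[((proj("side",L)-[x0,y0]+.5)*6).round().astype(int)],False,col,1)
cv2.imwrite("pics/hk.png",np.hstack([c,m])); print(manip.current_force().round(1),manip.current_wrist_torque().round(2))
E
```

```text
[-8.6  1.1  7.9] [0.27 0.71 0.1 ]
```

View pics/hk.png

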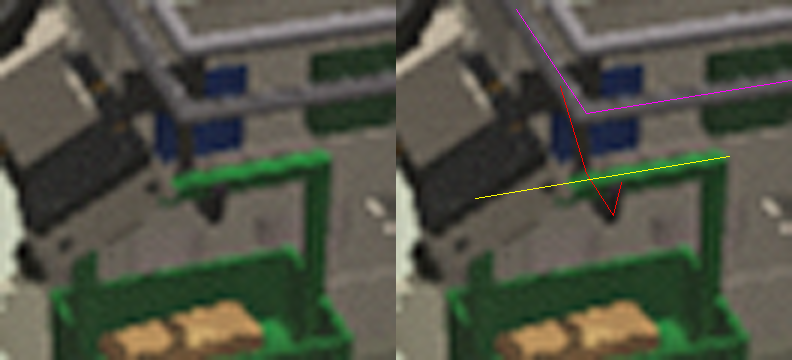

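The bar lies where predicted, behind the upturned tip: the hook rod emerges under the bar at (213,205), and the tip overlaps the bar's lower edge. The force shows the weight has transferred to the hook. I'll release and back off.

```bash
cat > f.py <<'E'
from h import *
effector.open_jaws(); print(manip.current_force().round(1),manip.current_clock())
rc=R.from_quat(manip.current_tcp_rot()); z=rc.as_matrix()[:,2]; p=np.array(manip.current_tool_pos())
manip.servo_line(p-.07*z,vel=.1); print(manip.current_force().round(1))
im=viewer.get_image("side")[:,:,::-1]; cv2.imwrite("pics/rel_side.png",im)
hsv=cv2.cvtColor(im[160:300,330:460],cv2.COLOR_BGR2HSV); m=cv2.inRange(hsv,(50,120,40),(85,255,255)); hsv0=cv2.cvtColor(cv2.imread("pics/seat_side.png")[160:300,330:460],cv2.COLOR_BGR2HSV); m0=cv2.inRange(hsv0,(50,120,40),(85,255,255))
for k in(m0,m): ys,xs=np.nonzero(k[:75]); print("green bbox",xs.min()+330,xs.max()+330,ys.min()+160,ys.max()+160,len(xs))
manip.servo_line(p-.07*z+[-.08,-.03,.04],vel=.2)
k=np.array(P['keys']); yk=.118; rk=tool(yk,.5); a=rk.as_matrix()[:,2]
effector.close(20)
for rr in(rk,tool(yk,.5,-1)):
    q=manip.solve_ik(k[0]-.05*a,rr.as_quat()); print(manip.current_q().round(2),None if q is None else np.round(q,2))
print(manip.current_clock(),manip.current_finger_gap())
E
python3 f.py
```

```text
[ 0.2  0.1 -0.2] 24.4333Traceback (most recent call last):
  File "f.py", line 4, in <module>
    manip.servo_line(p-.07*z,vel=.1); print(manip.current_force().round(1))
    ~~~~~~~~~~~~~~~~^^^^^^^^^^^^^^^^
bench.PlanningError: the arm cannot follow that straight line within its joint ranges
```

```bash
cat > f1.py <<'E'
from h import *
rc=R.from_quat(manip.current_tcp_rot()); z=rc.as_matrix()[:,2]; p=np.array(manip.current_tool_pos()); X=off([0,0,0],P['cart'][2],[1,0,0])
for th in(30,22,35,15):
  ok=False
  for d in(-.07*z,-.06*X+[0,0,.02],-.06*X+[0,0,.06],-.05*z,-.03*z,-.07*X):
    try:
        r=tool(P['cart'][2],np.radians(th)); manip.servo_line(p+d,r.as_quat(),vel=.1); ok=True; break
    except manip.PlanningError: pass
  if ok: break
print(th,d,manip.current_force().round(1),manip.current_q().round(2),manip.current_clock())
E
python3 f1.py
```

```text
30 [-0.02491994  0.0020021   0.04330113] [ 1.   0.3 -0.9] [-1.42  0.2   1.55  2.22 -0.5   0.43  1.98] 25.0833
```

```bash
cat > f2.py <<'E'
from h import *
p=np.array(manip.current_tool_pos()); k=np.array(P['keys']); yk=.118; a=tool(yk,.5).as_matrix()[:,2]
for d in([-.08,-.10,.02],[-.05,-.10,.03],[-.02,-.10,.02],[-.03,-.03,.0],[-.04,0,.06]):
    try: manip.servo_line(p+d,vel=.15); break
    except manip.PlanningError: d=None
print(d,manip.current_q().round(2),manip.current_force().round(1),manip.current_clock())
im=viewer.get_image("side")[:,:,::-1]; cv2.imwrite("pics/rel_side.png",im); cv2.imwrite("pics/rel_top.png",viewer.get_image("top")[:,:,::-1])
for f in("seat","rel"):
    h=cv2.cvtColor(cv2.imread(f"pics/{f}_side.png")[160:230,330:420],cv2.COLOR_BGR2HSV); ys,xs=np.nonzero(cv2.inRange(h,(50,120,40),(85,255,255))); print(f,"green bbox",xs.min()+330,xs.max()+330,ys.min()+160,ys.max()+160,len(xs))
effector.close(20)
for fl in(1,-1):
    for h in(.06,.0):
        rr=tool(yk,.5,fl); q=manip.solve_ik(k[0]-h*a,rr.as_quat()); print(fl,h,None if q is None else np.round(q,2))
E
python3 f2.py
```

```text
None [-1.42  0.2   1.55  2.22 -0.5   0.43  1.98] [ 1.   0.3 -0.9] 25.0833
seat green bbox 359 407 185 229 346
rel green bbox 359 407 185 229 375
1 0.06 [ 1.72  0.5  -1.29  2.39  0.76  0.25  1.55]
1 0.0 [ 1.48  0.63 -1.09  2.37  1.44  0.23  0.89]
-1 0.06 [ 0.37  0.19  0.24  2.42 -1.21  0.39  0.25]
-1 0.0 [ 1.48  0.63 -1.09  2.37  1.44  0.23 -2.25]
```

```bash
cat > f3.py <<'E'
from h import *
for q in([-1.2,.26,1.36,2.17,-.62,.45,2.08],[-.81,.22,1.19,2.14,-.72,.5,2.39],[-.83,-.13,1.06,2.27,.06,.42,1.71]):
    manip.movej(q); print(manip.current_tool_pos().round(3),manip.current_force().round(1),manip.current_clock(),flush=True)
k=np.array(P['keys'])
for th in(.5,.35,.2,0):
  for yk in(.118,-.2,-.5):
    rr=tool(yk,th); print(th,yk,end=" ")
    for i,h in((0,.06),(0,0),(1,0)):
        q=manip.solve_ik(k[i]-h*tool(.118,.5).as_matrix()[:,2],rr.as_quat()); print(None if q is None else np.round(q,1),end=" ")
    print()
E
python3 f3.py
```

```text
[ 0.598 -0.04   0.245] [-0.3  0.1  0.3] 26.9833
[ 0.59  -0.147  0.247] [-0.4  0.7 -0.7] 27.5167
[ 0.522 -0.137  0.254] [1.1 0.3 0.4] 28.2833
0.5 0.118 [ 1.7  0.5 -1.3  2.4  0.8  0.3  1.5] [ 1.5  0.6 -1.1  2.4  1.4  0.2  0.9] [ 1.6  0.7 -1.1  2.3  1.2  0.3  1.3] 
0.5 -0.2 None None [ 1.3  0.5 -0.8  2.4  1.8  0.2  0.2] 
0.5 -0.5 None None [ 1.1  0.5 -0.9  2.4  1.8  0.4 -0.2] 
0.35 0.118 [ 0.9  0.2 -0.4  2.3 -0.3  0.4  2.5] [ 0.8  0.4 -0.4  2.3 -0.2  0.2  2.3] [ 0.9  0.4 -0.4  2.2 -0.2  0.3  2.4] 
0.35 -0.2 [-0.2  0.2  0.7  2.4 -0.6  0.3  2.4] [ 0.9  0.4 -0.7  2.3  0.9  0.2  0.9] [ 0.5  0.4  0.   2.3 -0.5  0.2  2.4] 
0.35 -0.5 [-0.4  0.2  0.8  2.4 -0.3  0.3  1.7] [-0.3  0.4  0.7  2.4 -0.9  0.2  2.2] [-0.1  0.4  0.5  2.3 -0.9  0.2  2.3] 
0.2 0.118 [ 0.   0.2  0.5  2.2 -0.4  0.6  2.5] [ 0.2  0.4  0.2  2.2 -0.4  0.4  2.5] [ 0.5  0.4  0.   2.1 -0.3  0.5  2.4] 
0.2 -0.2 [-0.3  0.3  0.8  2.3 -0.5  0.5  2.2] [-0.3  0.5  0.8  2.2 -0.8  0.5  2.5] [-0.1  0.5  0.7  2.2 -0.8  0.5  2.5] 
0.2 -0.5 [-0.4  0.3  0.9  2.3 -0.4  0.5  1.8] [-0.4  0.5  0.8  2.2 -0.8  0.5  2.1] [-0.2  0.5  0.8  2.2 -0.7  0.5  2.2] 
0 0.118 [-0.2  0.4  0.7  2.1 -0.3  0.8  2.4] [-0.2  0.5  0.7  2.1 -0.5  0.7  2.5] [-0.1  0.6  0.7  2.  -0.5  0.8  2.6] 
0 -0.2 [-0.5  0.5  1.   2.1 -0.6  0.9  2.3] [-0.4  0.6  0.9  2.1 -0.7  0.8  2.3] [-0.3  0.7  1.   2.  -0.8  0.9  2.5] 
0 -0.5 [-0.4  0.4  0.9  2.1 -0.5  0.8  1.9] [-0.4  0.6  0.9  2.1 -0.7  0.8  2. ] [-0.2  0.6  0.9  2.  -0.7  0.8  2.1]
```

The basket stayed put after release (same green bounding box). I'll press the keys with a half-turned tool at a gentler lean, moving along the key axis and recording force against travel.

```bash
cat > g.py <<'E'
from h import *
import sys
i=int(sys.argv[1]); k=np.array(P['keys'])[i]; yk=.118; a=tool(yk,.5).as_matrix()[:,2]; dn=off([0,0,0],yk,[-.878,0,-.479])
for th in(.32,.25,.2):
    rr=tool(yk,th,-1); k0=k+.003*dn
    qs=[manip.solve_ik(k0-h*a,rr.as_quat()) for h in(.06,.0,-.008)]
    if all(q is not None for q in qs): break
print(th,[np.round(q,2) for q in qs])
if i==0: manip.movej(qs[0])
else: manip.servo_line(k0-.03*a,rr.as_quat(),vel=.12)
manip.servo_line(k0-.008*a,vel=.12); F0=manip.current_force(); print(manip.current_q().round(2),manip.current_clock(),F0.round(1),flush=True)
for s in np.arange(-.006,.014,.001):
    manip.servo_line(k0+s*a,vel=.03); F=-(manip.current_force()-F0)@a; t=(np.array(manip.current_tool_pos())-k0)@a
    print(f"{s*1e3:.0f}:{t*1e3:.1f}mm {F:.1f}N",end=" | ",flush=True)
    if F>18: break
manip.sleep(.2); cv2.imwrite(f"pics/press{i}.png",viewer.get_image("side")[:,:,::-1])
manip.servo_line(k0-.03*a,vel=.1); print("\n",manip.current_force().round(1),manip.current_clock())
E
python3 g.py 0
```

```text
0.32 [array([-0.28,  0.27,  0.87,  2.33, -0.87,  0.54, -0.17]), array([-0.27,  0.48,  0.85,  2.31, -1.24,  0.57,  0.12]), array([-0.27,  0.51,  0.84,  2.3 , -1.27,  0.57,  0.15])]
[-0.16  0.41  0.71  2.31 -1.11  0.49  0.02] 30.5167 [0.5 0.3 0.4]
-6:-6.5mm 1.4N | -5:-5.2mm 2.4N | -4:-4.0mm 3.4N | -3:-3.0mm 3.7N | -2:-2.0mm 4.3N | -1:-1.1mm 6.7N | 0:-0.7mm 18.9N | 
 [0.2 0.4 0.1] 32.9667
```

The green key moved about 6 mm on a spring of around 4-5 N, then hit a hard stop, so it was pressed fully. Now the blue key.

```bash
python3 g.py 1; python3 - <<'E'
from h import *
p=np.array(manip.current_tool_pos()); manip.servo_line(p+[-.03,-.03,.15],vel=.2)
print(manip.current_clock(),manip.current_force().round(1))
im={n:viewer.get_image(n)[:,:,::-1] for n in("side","top")}
for n in im: cv2.imwrite(f"pics/fin_{n}.png",im[n])
cv2.imwrite("pics/fin.png",np.hstack([cv2.resize(im["side"][100:320,270:460],None,fx=2.1,fy=2.1),cv2.resize(im["top"][60:280,140:330],None,fx=2.1,fy=2.1)]))
E
```

```text
0.32 [array([-0.13,  0.35,  0.84,  2.25, -0.92,  0.62, -0.04]), array([-0.03,  0.48,  0.7 ,  2.22, -1.13,  0.56,  0.11]), array([-0.02,  0.5 ,  0.68,  2.22, -1.15,  0.56,  0.13])]
[-0.04  0.47  0.72  2.23 -1.1   0.57  0.09] 33.9083 [-1.5  1.1  1.7]
-6:-6.3mm 0.2N | -5:-5.1mm 0.6N | -4:-4.0mm 1.3N | -3:-3.0mm 2.6N | -2:-2.0mm 3.2N | -1:-1.4mm 10.5N | 0:-1.0mm 20.3N | 
 [-0.9  0.2  0.5] 36.3583
37.2917 [ 0.8  0.  -0. ]
```

View pics/fin.png

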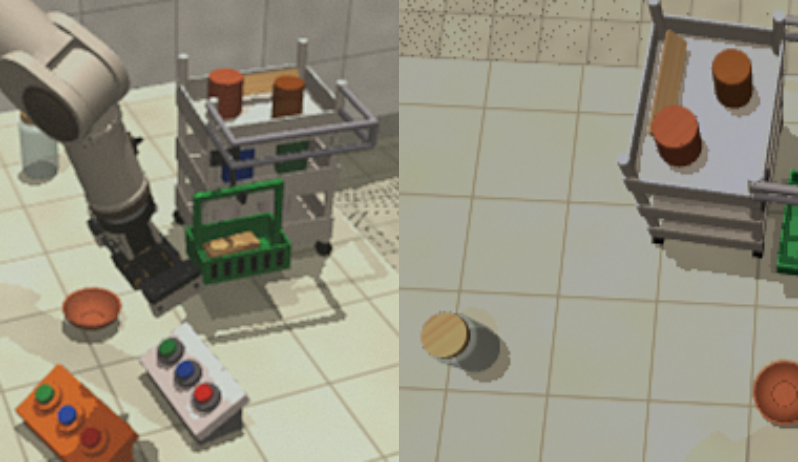

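The final view shows the basket hanging level on the hook with the brush inside. The keys are back up, the jar and dish are where they stood, and the arm is clear. I'm handing in.

```bash
python3 -c "
from bench import manip
print(manip.hand_in())"
```

```text
the job is handed in; nothing more can be done
None
```

The job is handed in: the basket hangs on the hook with the brush in it, and the green then the blue key were each pressed to the stop and released, by about 37 s on the robot's clock. The red key was not pressed and the jar and dish were not moved; I did not re-check the pill box in the final picture, but the arm never worked near it.

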